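# Stack the measuring cups and close the dust case

## Robot

A 7-joint arm with a two-finger parallel gripper is mounted at the origin on a cart in front of the work surface, level with it; the furniture and walls round the work are solid. World frame = base frame: x ahead of the robot, y to its left, z up, the work surface at z = 0. Lengths are in mm, angles in degrees, forces in N, time in s.
With the tool pointing down it reaches from about 400 to 875 mm from the base axis. Payload 4.4 kg.
Tool frame: the origin (TCP) lies between the finger pads; the fingertips stand 19 mm ahead of it and the grasp point (between the pads) is the TCP; z points along the fingers, y is the line along which they close (so a half turn about z gives the same grasp; the last joint's range is limited). The gripper opens to 85 mm and grips with 20 to 120 N. Pads are 22 mm wide; open, the fingers measure 114 mm over their backs; the gripper's body (76 mm by 85 mm) begins 54 mm behind the grasp point. The pads swing forward as they close: fully open they stand 13 mm farther back than shut.
Start: joints at [-80.375, 36.005, 2.206, 86.941, -1.547, 57.084, -1.146], TCP at [150.564, 632.335, 250.313] pointing down, gripper open.
Joint ranges: [-175.42, 175.42], [-21.48, 121.26], [-71.46, 75.88], [10.55, 141.38], [-63.04, 243.04], [13.31, 113.54], [-168.57, 168.57]. Speed limits (degrees/s): [147.25, 147.25, 180, 180, 180, 180, 180].

## Interface

Orientations are given as a 3x3 rotation matrix whose columns are the frame's x, y, z axes.
In Python, from workcell import monitor, viewer, job gives the robot as it stands.
- The arm moves only by the shell command python3 -m inch 'ROWS' [FORCE]. ROWS is JSON, one flat list of numbers, 5 for each row, row after row: the shift along the world's x, y, z in cm, then the turn about the world's z in rad, then the finger opening in cm, from 0 to 8.54. A call has 1 to 20 rows; each row shifts and turns the commanded pose from where the row before left it; what a row does not reach is not made up. A row lasts 1/8 s, in which the tool goes at most 62.5 mm and 10.7 degrees, less where a joint would pass 70% of its speed; a pose out of reach is approached as far as the arm can. A call with a gripper value outside its range is refused whole. The fingers move at their own pace and stop on an object; FORCE is the grip in N (left out, the last holds). Time passes only in rows, so rows that do not move let the fingers close. It gives the time, the measured TCP pose, the force, the opening and the grip force at its end, in the units of the state.
- monitor.observe(): the state, without advancing time (a new reading comes with each control period).
- viewer.capture(name): name is "scene" or "top" or "wrist"; returns the picture (384x512x3 uint8, red, green, blue); there is no depth.
- viewer.calibration(name): a dict with "intrinsics" (3x3 intrinsics, pixels), "R" (3x3) and "t" (3): a world point X has camera coordinates R X + t. Camera axes: x right, y down, z forward; pixel columns grow to the right and rows downward; lengths in mm; the calibration is good to about 2 mm. A picture is of the moment at which its call begins: read the wrist's pose just before it. calibration takes no time and is no camera call; for the wrist camera it gives the pose at the moment of the call.
- job.sign_off(): hands the job in; it is judged then, once.
The state is a dict: "time_s": time; "q": joint angles; "joint_velocities": joint speeds; "tau": joint torques, N m; "tool_pos": TCP position; "ee_rot": TCP orientation; "ft_force": force on the tool from outside, world axes, zero at the start; "torque": the same for the moment, N m; "opening": finger opening in mm; "finger_force": force on a finger pad.
Only numpy, scipy, OpenCV 4.12 (cv2) and the standard library are available. Lean on these libraries where they do the work, as an engineer would, in place of code of your own. Each camera call takes 0.05 s, during which the arm holds its last target. There are 200 camera calls.

## Task

Put the measuring cups away dust-free: set the loose cup inside the cup that stands in the open case, so that they nest upright. Then close the case with its blue lid: tilt the lid, hook its steel lip under the ledge on the right side of the case, and swing it down gently under control (do not let it drop) until it lies flat, fully home; finally slide the bolt on its left side all the way over the lid. Leave the porcelain dish, the wax carton and the steel tin where they are.

Things in the scene. Friction and masses are not known exactly. Their poses are not given: they have to be found in the camera images.
- case: grey open-topped dust case, fixed, about 153 x 144 x 148 mm. Origin on the counter under the middle of its cavity; x from its front (bolt side, the robot's left) to its back (ledge side, the robot's right), z up. All 'case (x, y, z)' here are mm in this frame. Cavity x -54..65, y +-60, floor z 10. The lid rests on the wall tops, z 132, between side cheeks (inner faces y +-68, tops z 140).
- ledge (a point): middle of the lower front edge of the steel ledge across the back of the case, at case (62, 0, 143). The ledge covers x 62..83 at z 143..148, full width. The slot under it is 11 mm high (z 132..143) and ends at a riser, x 77.5. It is for the lid's lip.
- seat (a point): where the lid's origin lies when the lid is home, axes parallel to the case's: case (0, 0, 132); the lid has 3 to 4 mm of play every way. In front is a stop with inner face x -64.5 and top z 138. A level lid is too long to pass between stop and ledge: put the lip in with the lid's front raised 10 to 20 degrees, then lower the front.
- bolt_knob (a point): top of the upright round knob of the bolt, diameter 14 mm, 24 mm tall below this point (a 14 mm wide, 6 mm thick bar runs under it), on the case's front; open it stands at case (-101, 0, 168) mm. It slides with the bolt along the case's +x.
- bolt (a joint): travel of the bolt in m: 0 drawn back (open), 0.024 fully home, its tip 12 to 18 mm over the lid's front edge and about 2 mm above the lid. Slides along the case's +x, sliding friction about 1.5 N, stays where it is left.
- lid: loose blue lid, 0.25 kg: plate 120 (x) x 130 (y) x 5 mm, origin at the centre of its underside, z up. A steel lip 110 mm wide and 4 mm thick, flush with the underside, juts out of the +x edge to x 73. Black upright grip bar on top centred at x -12, y 0: 14 mm thick (x), 50 mm long (y), from z 5 to z 38. At the start it lies flat on the counter left of the case, grip up.
- lip_tip (a point): middle of the outer edge of the lid's steel lip, at lid (73, 0, 2) mm.
- standing_cup: measuring cup (pale, plain, tapered: 44 mm across the foot, 58 mm across the mouth, 72 mm tall, thin wall), standing in the middle of the case on its floor, between four small pips. Origin at the centre of its underside, z up.
- loose_cup: identical measuring cup standing upright on the counter, right of the case, at either of two places. Origin at the centre of its underside, z up. 0.03 kg. Grip it across the rim from above. Nested, it stands roughly 25 to 45 mm higher than the cup it sits in.
- flask_press: fixed green screw press left of and behind the work, an obstacle: base 150 (x) x 250 (y) x 30 mm, two upright columns 21 mm thick and 450 mm tall at y -72 and y 124 from its origin (on the counter, x forward, y left). Its right column stands near the straight way in from the left: pass on the robot's side of it. A bin cabinet hangs over the back of the counter, underside 450 mm up.
- dish: small round porcelain dish, 58 x 58 x 18 mm, on the counter, at the other of the loose cup's two places; leave it. Origin at the centre of its underside.
- wax_carton: small carton with a red lid, 85 x 60 x 24 mm, behind the case; leave it. Origin at the centre of its underside.
- tin: round steel tin, 69 mm across, 42 mm tall, far behind the case; leave it. Origin at the centre of its underside.
Things that resemble listed ones, but are neither listed nor needed, are in the scene too. Leave any orange or red look-alike of the loose_cup alone.

How it is judged (in metres and radians):
On the way, in this order (a step that is already met when the one before it is completed fails the run):
1. the loose cup sits upright inside the cup in the case, released (horizontal distance between loose_cup and standing_cup below 0.006 m and z of loose_cup in the frame of standing_cup between 0.006 and 0.055 m and angle between each of loose_cup, standing_cup's own z axis and vertical below 0.12 rad and horizontal distance between standing_cup and case below 0.012 m and z of standing_cup in the frame of case between 0.005 and 0.016 m and contact force between the fingers and loose_cup below 0.3 N), for 0.2 s.
2. the lid's lip is under the ledge while the lid is still tilted (x of lip_tip in the frame of case between 0.066 and 0.08 m and z of lip_tip in the frame of case between 0.127 and 0.143 m and y of lip_tip in the frame of case between -0.015 and 0.015 m and angle between lid's own z axis and vertical above 0.08 rad), for 0.1 s.
3. the lid lies flat and fully home, its lip under the ledge (x of lip_tip in the frame of case between 0.066 and 0.08 m and z of lip_tip in the frame of case between 0.127 and 0.143 m and y of lip_tip in the frame of case between -0.015 and 0.015 m and angle between lid's own z axis and vertical below 0.03 rad and z of lid in the frame of case between 0.128 and 0.136 m and y of lid in the frame of case between -0.008 and 0.008 m), for 0.2 s.
4. the bolt is fully over the lid (all of step 3 and value of joint bolt above 0.02 m), for 0.2 s.
At the end, for the whole second after the job is handed in: Cups nested upright in the middle of the case (axes within 6 mm, foot 6 to 55 mm above foot, tilt under 7 degrees); lid in its seat within 4 mm of height, 8 mm sideways and 1.7 degrees of level, lip tip at least 4 mm under the ledge; bolt at least 20 mm home; all released and at rest (all of step 4 and horizontal distance between loose_cup and standing_cup below 0.006 m and z of loose_cup in the frame of standing_cup between 0.006 and 0.055 m and angle between each of loose_cup, standing_cup's own z axis and vertical below 0.12 rad and horizontal distance between standing_cup and case below 0.012 m and z of standing_cup in the frame of case between 0.005 and 0.016 m and linear speed of each of lid, loose_cup, standing_cup below 0.02 m/s); the robot touches nothing.
It fails at once if the porcelain dish is moved more than 25 mm (distance of dish from where it was at the start of the episode above 0.025 m).
It fails at once if the wax carton is moved more than 25 mm (distance of wax_carton from where it was at the start of the episode above 0.025 m).
It fails at once if the steel tin is moved more than 25 mm (distance of tin from where it was at the start of the episode above 0.025 m).
It fails at once if the lid drops or slams at the case (turns faster than 4 rad/s there) (horizontal distance between lid and case below 0.06 m and angular speed of lid above 4 rad/s).
It also fails if it takes over 61 s, if anything falls off the work surface, if the arm or the gripper's body presses on something with over 40 N, if the wrist force passes 120 N, or if a joint passes its speed limit or range.

## Working session

There is one attempt and no reset: what is moved stays moved. The work goes in short steps, Python scripts to look and compute and a shell command to move; the robot and the scene stay as the last step left them, time stands still between calls to the robot, and variables do not carry over. Pictures are saved under pics/ and viewed, at most 13 in all, crops included, and the job is handed in when it is done.

```bash
ls; mkdir -p pics
python3 - <<'E'
from workcell import monitor, viewer, job
import cv2, numpy as np
for n in("scene","top"):
    im=viewer.capture(n); cv2.imwrite(f"pics/{n}0.png",cv2.resize(im[:,:,::-1],(800,600),interpolation=cv2.INTER_CUBIC)); np.save(f"pics/{n}0.npy",im)
    c=viewer.calibration(n); print(n,np.round(c["intrinsics"],1).tolist(),np.round(c["R"],3).tolist(),np.round(c["t"],1))
s=monitor.observe();print(s["time_s"],s["tool_pos"],np.round(s["ee_rot"],3).tolist(),s["opening"])
E
```

```text
pics
scene [[470.5, 0.0, 256.0], [0.0, 470.5, 195.1], [0.0, 0.0, 1.0]] [[-0.716, -0.698, 0.015], [-0.365, 0.356, -0.86], [0.595, -0.622, -0.51]] [ 499.9  290.3 1329. ]
top [[415.6, 0.0, 254.5], [0.0, 415.6, 188.2], [0.0, 0.0, 1.0]] [[-0.015, -1.0, -0.011], [-0.994, 0.016, -0.112], [0.113, 0.009, -0.994]] [ 118.1  601.5 1211.8]
0.1 [150.42915338 631.82322668 249.49733557] [[-0.973, 0.232, -0.0], [0.232, 0.973, -0.002], [-0.0, -0.002, -1.0]] 85.5916263090237
```

View pics/top0.png

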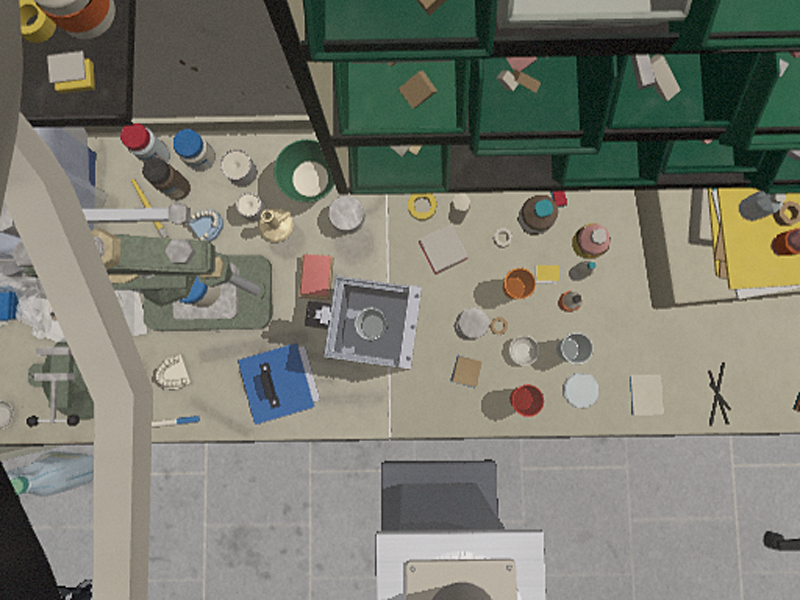

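View pics/scene0.png

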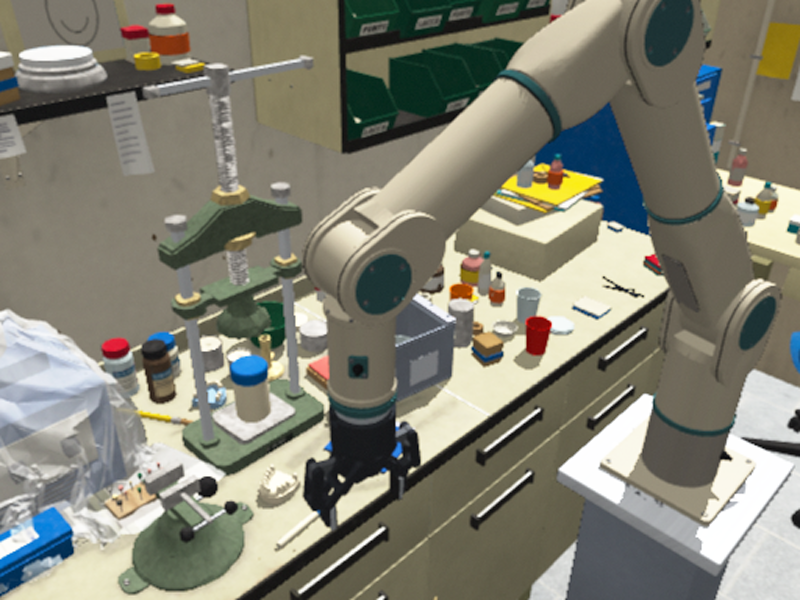

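The top view (800x600) shows the case at about (372,323), with its bolt at (318,315) and ledge at (410,325). The blue lid is at (278,383), with its lip to the right.

Candidates for the loose cup:
- (575,347): pale grey, open and deep. It fits the description.
- (523,350): pale and low, so probably the dish.
- (518,283) and (527,400): orange and red look-alikes.
- (473,323): closed jar.
- (580,390): flat disc.

I'll confirm with a crop.

Run:
```python
import cv2, numpy as np
im=np.load("pics/top0.npy")[170:275,145:395,::-1]
big=cv2.resize(im,None,fx=3.2,fy=3.2,interpolation=cv2.INTER_CUBIC)
for k in range(0,250,25):
    cv2.putText(big,str(145+k),(int(k*3.2),10),0,.35,(0,0,0),1); cv2.line(big,(int(k*3.2),10),(int(k*3.2),18),(0,0,0),1)
for k in range(0,105,15):
    cv2.putText(big,str(170+k),(0,int(k*3.2)+4),0,.35,(0,0,0),1)
cv2.imwrite("pics/crop1.png",big)
```

```text
(no output)
```

View pics/crop1.png

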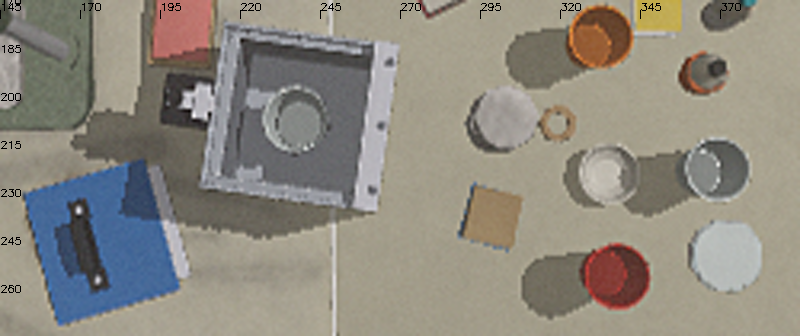

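The crop shows the grey cup's rim centred at (717,169). Its long shadow and deep inside make it the loose cup. The pale one at (608,172) is shallow, so it is the dish. Next I'll compute positions.

```bash
cat > h.py <<'E'
import numpy as np, cv2
from workcell import monitor, viewer, job
def ray(c,uv,z):
    K,R,t=[np.array(c[k],float) for k in("intrinsics","R","t")]
    o=-R.T@t; d=R.T@np.linalg.inv(K)@[uv[0],uv[1],1]
    return o+d*(z-o[2])/d[2]
def proj(c,X):
    K,R,t=[np.array(c[k],float) for k in("intrinsics","R","t")]
    p=(np.atleast_2d(X)@R.T+t)@K.T; return p[:,:2]/p[:,2:]
def grab(name,fn,box=None,s=1):
    c=viewer.calibration(name); im=viewer.capture(name); np.save(f"pics/{fn}.npy",im)
    b=im[:,:,::-1]
    if box: b=b[box[1]:box[3],box[0]:box[2]]
    cv2.imwrite(f"pics/{fn}.png",cv2.resize(b,None,fx=s,fy=s,interpolation=cv2.INTER_CUBIC)); return c,im
E
python3 - <<'E'
from h import *
c=viewer.calibration("top")
f=lambda x,y,z: ray(c,(145+x/3.2,170+y/3.2),z)
r=np.round
print("cup",r(f(717,169,72)),"foot",r(f(703,169,0)))
print("stcup",r(f(295,119,82)),"dish",r(f(608,173,18)))
L=[f(399,43,148),f(375,213,148),f(376,40,148),f(352,207,148)]
W=[f(222,20,140),f(201,187,140)]
print("ledge",r(L),"wall",r(W))
ey=(L[0]-L[1])/np.linalg.norm(L[0]-L[1]);print(ey,np.linalg.norm(L[0]-L[1]))
cs=[f(*p,5) for p in((24,193),(145,160),(178,290),(58,325))]
print("lid",r(np.mean(cs,0)),r(cs),[np.linalg.norm(cs[i]-cs[i-1]) for i in range(4)])
b=[f(78,207,38),f(100,285,38)];print("bar",r(b),np.mean(b,0))
print("press right base",r(f(92,130,30)))
E
```

```text
cup [ 494. -219.   72.] foot [ 496. -225.    0.]
stcup [544. 159.  82.] dish [ 493. -131.   18.]
ledge [[603.  66. 148.]
 [459.  89. 148.]
 [606.  85. 148.]
 [465. 108. 148.]] wall [[626. 218. 140.]
 [484. 236. 140.]]
[ 0.98750199 -0.15760655  0.        ] 145.3657690918828
lid [436. 347.   5.] [[483. 421.   5.]
 [512. 306.   5.]
 [390. 275.   5.]
 [359. 388.   5.]] [np.float64(128.51496534052708), np.float64(118.93646654562112), np.float64(126.68050735332133), np.float64(117.16062373633582)]
bar [[469. 362.  38.]
 [397. 342.  38.]] [432.93177638 352.07131284  38.        ]
press right base [540. 352.  30.]
```

```bash
python3 -m inch '[2.8,-2.87,0.5,-0.1075,8.5, 2.8,-2.87,0.5,-0.1075,8.5, 2.8,-2.87,0.5,-0.1075,8.5, 2.8,-2.87,0.5,-0.1075,8.5, 2.8,-2.87,0.5,-0.1075,8.5, 2.8,-2.87,0.5,-0.1075,8.5, 2.8,-2.87,0.5,-0.1075,8.5, 2.8,-2.87,0.5,-0.1075,8.5, 2.8,-2.87,0.5,-0.1075,8.5, 2.8,-2.87,0.5,-0.1075,8.5, 0,0,0,0,8.5]'
python3 - <<'E'
from h import *
c,im=grab("wrist","w1",None,1.4)
R=np.array(c["R"]);print(np.round(-R.T@c["t"]),np.round(R,2).tolist(),c["intrinsics"][0][0])
s=monitor.observe();print(s["time_s"],s["tool_pos"],np.round(s["ee_rot"],3).tolist(),s["q"])
print(proj(c,[[436,347,5],[544,159.5,140],s["tool_pos"]]))
E
```

```text
time_s: 1.48
tool_pos: [433.2, 342.0, 300.6]
ee_rot: [[-0.252, 0.968, 0.002], [0.968, 0.252, -0.001], [-0.002, 0.001, -1.0]]
ft_force: [-1.0, -0.7, 0.1]
opening: 85.0
finger_force: 0.0
[413. 417. 424.] [[0.97, 0.25, 0.0], [0.24, -0.92, 0.31], [0.08, -0.3, -0.95]] 327.8673186228568
1.525 [431.32810787 344.11526616 300.2318355 ] [[-0.256, 0.967, -0.0], [0.967, 0.256, -0.0], [-0.0, -0.0, -1.0]] [-55.67256922  25.88541649  21.01505603  99.55024402 -10.7928899
  56.56459296 -15.74863829]
[[259.02523229 141.00361843]
 [312.0994885  353.01691393]
 [254.45343404 263.88500431]]
```

View pics/w1.png

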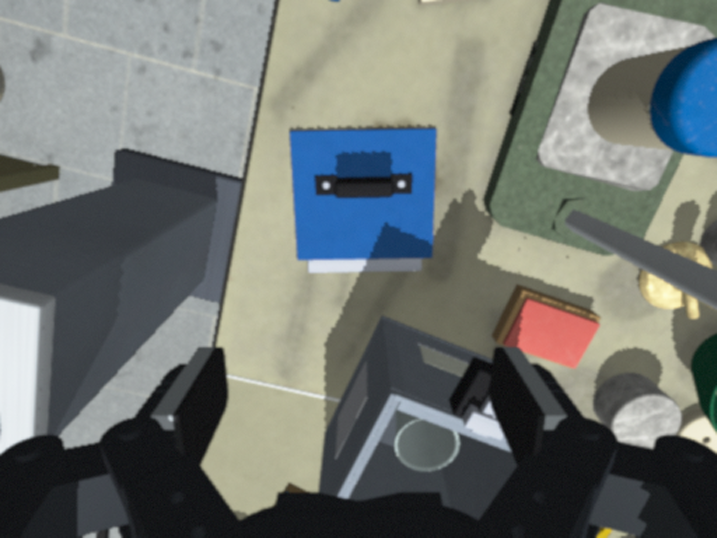

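The wrist view shows the lid with corners at (291,129), (436,127), (432,259) and (297,260). The bar is at (364,185) with low foot flanges, and the standing cup is at (427,443). Next I'll compute the lid pose.

Run:
```python
from h import *
c=viewer.calibration("wrist")
f=lambda x,y,z: ray(c,((x+.5)/1.4-.5,(y+.5)/1.4-.5),z)
cs=np.array([f(*p,5) for p in((291,129),(436,127),(432,259),(297,260))])
print(cs.round(),np.mean(cs,0),[np.linalg.norm(cs[i]-cs[i-1]) for i in range(4)])
for a,b in((0,1),(3,2)): d=cs[b]-cs[a];print(np.degrees(np.arctan2(d[1],d[0])))
b=[f(332,184,38),f(396,182,38)];print("bar",np.round(b),np.mean(b,0),np.linalg.norm(b[0]-b[1]))
print("stcup",f(427,443,82), "press corner",f(487,205,30))
```

```text
[[357. 392.   5.]
 [479. 426.   5.]
 [513. 310.   5.]
 [388. 275.   5.]] [434.22667745 350.64881977   5.        ] [np.float64(120.47367275698541), np.float64(127.07944751817107), np.float64(121.19741794208309), np.float64(129.19519822415197)]
15.681725019684631
15.359030757338683
bar [[404. 359.  38.]
 [455. 375.  38.]] [429.37120371 367.0537302   38.        ] 53.57721115356228
stcup [542.3629712  163.59711642  82.        ] press corner [537.7724814  375.12526292  30.        ]
```

```bash
python3 -m inch '[0.39,-3.52,0,-0.026,8.5, 0.39,-3.52,0,-0.026,8.5, 0.39,-3.52,0,-0.026,8.5, 0.39,-3.52,0,-0.026,8.5, 0.39,-3.52,0,-0.026,8.5, 0.39,-3.52,0,-0.026,8.5, 0.39,-3.52,0,-0.026,8.5, 0.39,-3.52,0,-0.026,8.5, 0.39,-3.52,-1.4,-0.026,8.5, 0.39,-3.52,-1.4,-0.026,8.5, 0.39,-3.52,-1.4,-0.026,8.5, 0.39,-3.52,-1.4,-0.026,8.5, 0.39,-3.52,-1.4,-0.026,8.5, 0.39,-3.52,-1.4,-0.026,8.5, 0.39,-3.52,-1.4,-0.026,8.5, 0.39,-3.52,-1.4,-0.026,8.5, 0,0,0,0,8.5, 0,0,0,0,8.5]'
python3 - <<'E'
from h import *
s=monitor.observe();c,im=grab("wrist","w2",None,1.4)
print(s["time_s"],s["tool_pos"],np.round(s["ee_rot"],3).tolist(),s["q"])
print(proj(c,[[494,-219,72],[496,-225,0],[493,-131,18]])*1.4)
E
```

```text
time_s: 3.78
tool_pos: [493.2, -215.9, 187.9]
ee_rot: [[0.151, 0.989, -0.001], [0.989, -0.151, 0.002], [0.002, -0.001, -1.0]]
ft_force: [-0.5, 1.3, -0.0]
opening: 85.1
finger_force: 0.0
3.775 [ 493.20567913 -215.9341389   187.91782636] [[0.151, 0.989, -0.001], [0.989, -0.151, 0.002], [0.002, -0.001, -1.0]] [  3.68200549  34.003408    25.94424335 109.00258237 -21.60935248
  41.90846347  33.40362085]
[[360.88558548 267.2942262 ]
 [364.48842363 242.67376829]
 [337.26965914 102.92196183]]
```

View pics/w2.png

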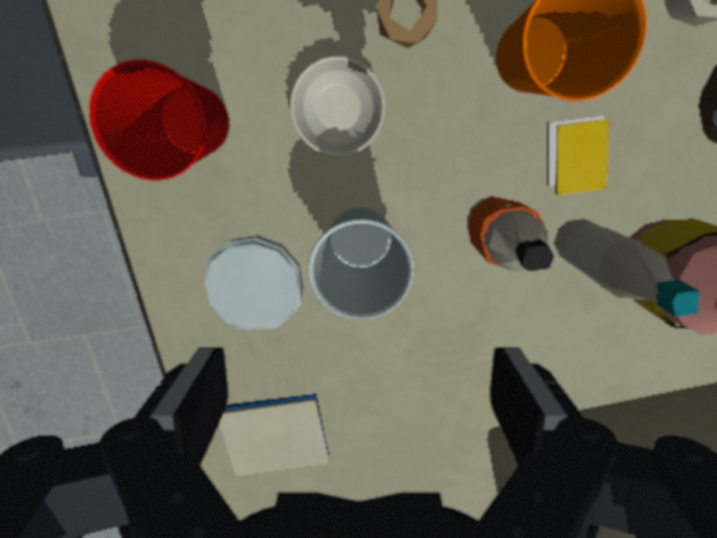

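The rim is centred at (361,269), within 2 px of the prediction, so the cup is at (494,-219.5). The neighbours are clear if I narrow the opening to 72 mm. I'll descend and grip.

```bash
python3 -m inch '[0.1,-0.36,-1.5,0,7.2, 0,0,-1.5,0,7.2, 0,0,-1.5,0,7.2, 0,0,-1.5,0,7.2, 0,0,-1.5,0,7.2, 0,0,-1.5,0,7.2, 0,0,-1.5,0,7.2, 0,0,-1.2,0,7.2, 0,0,-0.6,0,7.2, 0,0,0,0,4.5, 0,0,0,0,4.5, 0,0,0,0,4.5, 0,0,0,0,4.5]' 20
```

```text
time_s: 5.45
tool_pos: [494.2, -221.5, 65.6]
ee_rot: [[0.153, 0.988, 0.001], [0.988, -0.153, -0.0], [-0.0, 0.001, -1.0]]
ft_force: [0.2, -0.5, 0.5]
opening: 56.1
finger_force: 21.3
```

```bash
python3 -m inch '[0,0,1.5,0,4.5, 0,0,3.5,0,4.5, 0,0,4,0,4.5, 0.2,1.5,4,0,4.5, 0.45,3.4,4,0,4.5, 0.45,3.4,0,0,4.5, 0.45,3.4,0,0,4.5, 0.45,3.4,0,0,4.5, 0.45,3.4,0,0,4.5, 0.45,3.4,0,0,4.5, 0.45,3.4,0,0,4.5, 0.45,3.4,0,0,4.5, 0.45,2.8,0,0,4.5, 0,0,0,0,4.5, 0,0,0,0,4.5]'
python3 - <<'E'
from h import *
s=monitor.observe();c,im=grab("wrist","w3",None,1.4)
print(s["time_s"],s["tool_pos"],s["opening"],s["finger_force"])
np.savez("w3c.npz",**c)
print(proj(c,[[544,159.5,82],[544,159.5,10]])*1.4)
E
```

```text
time_s: 7.32
tool_pos: [536.2, 92.5, 235.9]
ee_rot: [[0.154, 0.988, 0.0], [0.988, -0.154, -0.001], [-0.001, 0.0, -1.0]]
ft_force: [-0.6, 0.4, -0.1]
opening: 56.4
finger_force: 21.5
7.325 [536.23158732  92.4514747  235.9076378 ] 56.38534771865654 21.539584630227182
[[353.67771894 131.59620587]
 [354.53926578 128.09606129]]
```

View pics/w3.png

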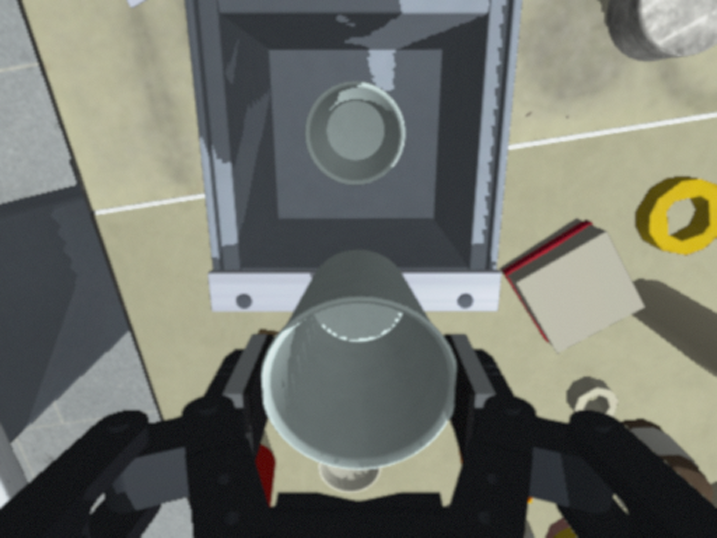

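The wrist view shows the standing cup's rim centred at (355.5,133), the ledge corners at (210,272), (497,270), (500,309) and (210,311), and the held cup's rim spanning x 262–456. Next I'll refine the poses.

Run:
```python
from h import *
c=dict(np.load("w3c.npz"))
f=lambda x,y,z: ray(c,((x+.5)/1.4-.5,(y+.5)/1.4-.5),z)
print("st rim",f(355.5,133,82),"floor foot",f(355.5,130,12))
L=np.array([f(210,272,148),f(497,270,148),f(500,309.5,148),f(210,311,148)]);print(L.round(1))
e=L[2]-L[3];a=np.arctan2(e[1],e[0]);print("case y ang",np.degrees(a),np.hypot(*e[:2]), np.degrees(np.arctan2(*(L[1]-L[0])[1::-1])))
ex=np.array([np.sin(a),-np.cos(a)]); print("origin by ledge",(L[2]+L[3])[:2]/2-83*ex,(L[0]+L[1])[:2]/2-62*ex)
print("held rim",f(359,382,241.9),"proj tcp rim",proj(c,[536.2,92.5,241.9])*1.4)
```

```text
st rim [544.82870326 158.68838386  82.        ] floor foot [544.38421975 158.28973544  12.        ]
[[465.3 107.4 148. ]
 [603.7  86.9 148. ]
 [603.9  65.8 148. ]
 [460.1  87.3 148. ]]
case y ang -8.508296531439125 145.38424910133716 -8.403658498568817
origin by ledge [544.29334328 158.6013397 ] [543.68545922 158.48982777]
held rim [536.6596392   94.46933694 241.9       ] proj tcp rim [[358.28143401 387.74923623]]
```

```bash
python3 -m inch '[0.27,2.18,0,0,4.5, 0.27,2.18,0,0,4.5, 0.26,2.18,0,0,4.5, 0,0,-1.2,0,4.5, 0,0,-1.5,0,4.5, 0,0,-1.5,0,4.5, 0,0,-1.5,0,4.5, 0,0,-1.5,0,4.5, 0,0,-1.2,0,4.5, 0,0,-1.0,0,4.5, 0,0,-0.8,0,4.5, 0,0,-0.8,0,4.5, 0,0,0,0,4.5]'
```

```text
time_s: 9.0
tool_pos: [544.2, 158.9, 124.8]
ee_rot: [[0.153, 0.988, -0.001], [0.988, -0.153, -0.0], [-0.0, -0.001, -1.0]]
ft_force: [-0.4, -0.8, -0.6]
opening: 56.0
finger_force: 21.5
```

```bash
python3 -m inch '[0,-0.08,-0.3,0,4.5, 0,0,-0.3,0,4.5, 0,0,-0.2,0,4.5, 0,0,0,0,4.5]'
```

```text
time_s: 9.5
tool_pos: [544.4, 158.1, 117.2]
ee_rot: [[0.153, 0.988, -0.0], [0.988, -0.153, -0.0], [-0.0, -0.0, -1.0]]
ft_force: [0.2, -0.8, 1.0]
opening: 56.1
finger_force: 21.5
```

```bash
python3 -m inch '[0,0,-0.3,0,4.5, 0,0,-0.2,0,4.5, 0,0,-0.2,0,4.5, 0,0,0,0,4.5]'
```

```text
time_s: 10.0
tool_pos: [545.8, 158.5, 113.6]
ee_rot: [[0.154, 0.988, 0.003], [0.988, -0.154, 0.003], [0.003, 0.003, -1.0]]
ft_force: [-4.3, 0.4, 25.5]
opening: 56.5
finger_force: 22.9
```

```bash
python3 -m inch '[0,0,0.35,0,4.5, 0,0,0,0,6.4, 0,0,0,0,6.6, 0,0,0,0,6.6, 0,0,1,0,6.6, 0,0,1.5,0,6.6, 0,0,3,0,6.6, 0,0,5,0,6.6, 0,0,5,0,7.5]'
```

```text
time_s: 11.12
tool_pos: [544.4, 157.9, 271.3]
ee_rot: [[0.154, 0.988, 0.001], [0.988, -0.154, 0.0], [0.0, 0.001, -1.0]]
ft_force: [0.4, 0.7, 0.8]
opening: 74.9
finger_force: 0.0
```

```bash
python3 -m inch '[-1.4,2.54,0,0.0528,7.5, -1.4,2.54,0,0.0528,7.5, -1.4,2.54,0,0.0528,7.5, -1.4,2.54,0,0.0528,7.5, -1.4,2.54,0,0.0528,7.5, -1.4,2.54,-3,0.0528,7.5, -1.4,2.54,-4,0.0528,7.5, -1.44,2.54,-4,0.0528,7.5, 0,0,-2,0,7.5, 0,0,0,0,7.5, 0,0,0,0,7.5]'
python3 - <<'E'
from h import *
s=monitor.observe();c,im=grab("wrist","w4",None,1)
print(s["time_s"],s["tool_pos"],s["opening"],s["ee_rot"][0][1],s["ee_rot"][1][1])
np.savez("w4c.npz",**c)
c2,t=grab("top","t4",(190,160,290,240),4)
a=im[:,:,::-1]; b=cv2.imread("pics/t4.png"); b=cv2.resize(b,(288,230)); o=np.zeros((384,800,3),np.uint8); o[:,:512]=a; o[:230,512:]=b; cv2.imwrite("pics/c4.png",o)
E
```

```text
time_s: 12.5
tool_pos: [433.2, 361.2, 140.3]
ee_rot: [[-0.264, 0.964, 0.002], [0.964, 0.264, 0.001], [0.001, 0.002, -1.0]]
ft_force: [1.2, -0.5, 0.4]
opening: 75.3
finger_force: 0.0
12.5 [433.233036   361.24560583 140.3223601 ] 75.26584077063043 0.9644767448799711 0.2641578781269894
```

View pics/c4.png

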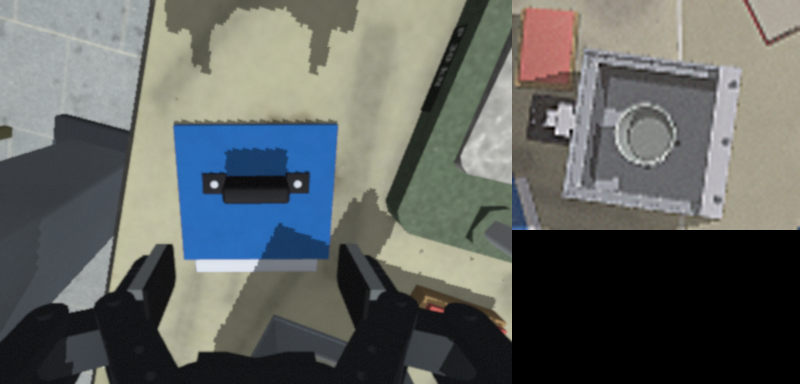

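The top crop shows the cups nested and concentric. In the wrist view the lid corners are (175,124), (337,122), (330,258) and (184,260), and the bar spans x 222–289.

Run:
```python
from h import *
c=dict(np.load("w4c.npz"))
f=lambda x,y,z: ray(c,(x,y),z)
cs=np.array([f(*p,5) for p in((175,124),(337,122),(330.5,258.5),(184,259.5))])
m=np.mean(cs,0);print(cs.round(),m,[np.linalg.norm(cs[i]-cs[i-1]) for i in range(4)])
for a,b in((0,1),(3,2)): d=cs[b]-cs[a];print(np.degrees(np.arctan2(d[1],d[0])))
b=(f(222,184,38)+f(289,182,38))/2;print("bar",b,np.linalg.norm(f(222,190,38)-f(289,188,38)))
a=np.radians(15.4);ex=np.array([np.sin(a),-np.cos(a)]);print("bar by plate",m[:2]-12*ex)
for z in (5,38):
  for s in(-7,7): print(z,s,proj(c,[*(m[:2]+(-12+s)*ex),z]))
```

```text
[[360. 389.   5.]
 [481. 424.   5.]
 [517. 308.   5.]
 [391. 273.   5.]] [437.08721039 348.41226475   5.        ] [np.float64(119.61840146147792), np.float64(126.52808079320583), np.float64(120.37437824891416), np.float64(130.79349810501898)]
16.059288072517308
15.723838530855163
bar [430.4886861  368.47792577  38.        ] 48.639053328121925
bar by plate [433.90053698 359.9814096 ]
5 -7 [[256.67556313 173.63578153]]
5 7 [[256.66975275 189.86726177]]
38 -7 [[256.9083376  185.77152372]]
38 7 [[256.89764781 203.90056872]]
```

```bash
python3 -m inch '[0.02,-0.12,-1.5,0.005,7.5, 0,0,-2.2,0,7.5, 0,0,-2.2,0,7.5, 0,0,-2.2,0,7.5, 0,0,-1.5,0,7.5, 0,0,-1,0,7.5, 0,0,-0.3,0,7.5, 0,0,0,0,4, 0,0,0,0,4, 0,0,0,0,4, 0,0,0,0,4, 0,0,0,0,4]' 20
```

```text
time_s: 14.1
tool_pos: [432.8, 360.4, 30.4]
ee_rot: [[-0.27, 0.963, 0.001], [0.963, 0.27, 0.001], [0.001, 0.001, -1.0]]
ft_force: [-0.0, -0.7, 5.0]
opening: 49.5
finger_force: 22.4
```

```bash
python3 -m inch '[0,0,0.8,0,4, 0,0,1.5,0,4, 0,0,2.5,0,4, 0,0,2.5,0,4, 0,0,2.5,0,4, 0,0,2.5,0,4, 0,0,2.5,0,4, 0,0,2.5,0,4, 0,0,0,0,4, 0,0,0,0,4]'
python3 - <<'E'
from h import *
s=monitor.observe();c,im=grab("wrist","w5",None,1)
print(s["time_s"],s["tool_pos"],s["opening"],s["torque"])
np.savez("w5c.npz",**c)
c2,t=grab("scene","s5",(150,200,300,340),1)
b=cv2.imread("pics/s5.png"); b=cv2.resize(b,(288,269)); o=np.zeros((384,800,3),np.uint8); o[:,:512]=im[:,:,::-1]; o[:269,512:]=b; cv2.imwrite("pics/c5.png",o)
E
```

```text
time_s: 15.35
tool_pos: [431.4, 359.8, 202.2]
ee_rot: [[-0.27, 0.963, -0.001], [0.963, 0.27, -0.001], [-0.0, -0.002, -1.0]]
ft_force: [0.1, -0.7, -2.5]
opening: 49.7
finger_force: 21.8
15.35 [431.40554136 359.81282678 202.20291183] 49.697548958980256 [ 0.04770817  0.04066979 -0.01245853]
```

View pics/c5.png

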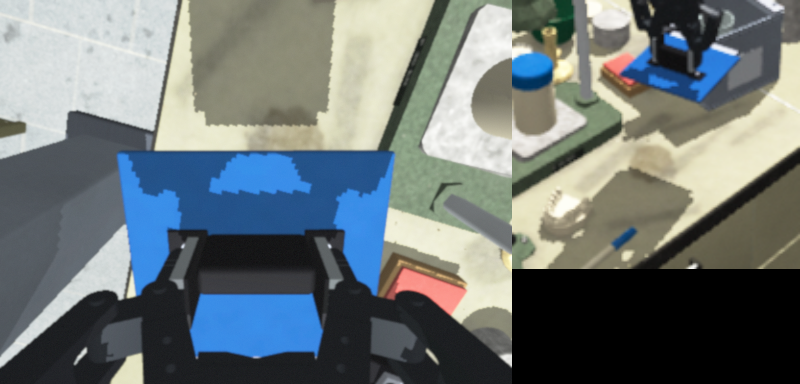

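The lid is held and looks tilted, with its front edge at (119,152)–(394,151). I'll estimate the tilt by fit.

```bash
cat >> h.py <<'E'
from scipy.optimize import least_squares
def tilt(c,tcp,ang,corn,pz):
    # lid held at bar ends: pose = yaw ang, pitch th (front up >0), pivot (lid x -12+dx, z pz) at TCP
    a=np.radians(ang);ex=np.array([np.sin(a),-np.cos(a),0]);ey=np.array([np.cos(a),np.sin(a),0]);ez=np.array([0,0,1.])
    def pt(p,v):
        th,dz,dx=v; x=p[0]+12;z=p[2]-pz
        return tcp+ey*p[1]+ex*(x*np.cos(th)+z*np.sin(th)+dx)+ez*(z*np.cos(th)-x*np.sin(th)+dz)
    fn=lambda v: np.r_[np.ravel([proj(c,pt(p,v))[0]-uv for p,uv in corn]),(v[1:])/2.0]
    r=least_squares(fn,[0.1,0,0]); return r.x,r.cost,pt
E
python3 - <<'E'
from h import *
c=dict(np.load("w5c.npz"))
for pz in(25,30):
  v,cost,_=tilt(c,np.array([431.4,359.8,202.2]),15.7,[((-60,-65,5),(119,152)),((-60,65,5),(394,151))],pz)
  print(pz,np.degrees(v[0]),v[1:],cost)
E
```

```text
25 -9.6074893074976 [-1.09495685 -1.73692771] 2.0693673869604012
30 -4.814138202810657 [-0.01413718 -0.02228635] 1.518237306274539
```

Run:
```python
from h import *
c=dict(np.load("w5c.npz"))
_,_,pt=tilt(c,np.array([431.4,359.8,202.2]),15.7,[((-60,-65,5),(119,152))],30.4)
for d in(-10,-5,0,5,10,15):
  v=(np.radians(d),0,0)
  F=[proj(c,pt((-60,y,5),v))[0] for y in(-65,65)]; M=[proj(c,pt((60,y,5),v))[0] for y in(-65,65)]
  L=[proj(c,pt((73,y,4),v))[0] for y in(-55,55)]
  k=(290-F[0][1])/(M[0][1]-F[0][1]); print(d,np.round(F).tolist(),"x at row290",F[0][0]+k*(M[0][0]-F[0][0]),F[1][0]+k*(M[1][0]-F[1][0]), np.round(M[0]),np.round(L[0]))
im=np.load("pics/w5.npy").astype(int); blue=(im[:,:,2]-im[:,:,0]>60)
for r in(160,200,230,280,290): x=np.where(blue[r])[0]; print(r,x.min(),x.max())
```

```text
-10 [[124.0, 155.0], [391.0, 156.0]] x at row290 131.61014580445328 383.03756664339795 [136. 379.] [157. 400.]
-5 [[121.0, 151.0], [395.0, 152.0]] x at row290 133.17552300037877 381.439223317893 [140. 367.] [160. 385.]
0 [[116.0, 148.0], [399.0, 148.0]] x at row290 135.02076674976917 379.5551666808014 [144. 355.] [163. 372.]
5 [[112.0, 145.0], [403.0, 146.0]] x at row290 137.20531435936854 377.3246773122944 [147. 344.] [166. 358.]
10 [[107.0, 144.0], [408.0, 144.0]] x at row290 139.81036443836572 374.6648058402459 [149. 332.] [169. 345.]
15 [[102.0, 143.0], [414.0, 143.0]] x at row290 142.94888552855906 371.46014930711243 [151. 321.] [171. 332.]
160 117 394
200 123 388
230 127 384
280 134 378
290 135 377
```

The fit gives a level lid, within about 4 degrees, so it doesn't tilt in the pads by itself. I'll tilt it by pressing its front edge down on the fixed ledge top from the right side of the case, so that it pivots in the pads.

```bash
python3 -m inch '[0.79,-2.65,1,-0.0353,4, 0.79,-2.65,1,-0.0353,4, 0.79,-2.65,1,-0.0353,4, 0.79,-2.65,1,-0.0353,4, 0.79,-2.65,0,-0.0353,4, 0.79,-2.65,0,-0.0353,4, 0.79,-2.65,0,-0.0353,4, 0.79,-2.65,0,-0.0353,4, 0.79,-2.65,0,-0.0353,4, 0.79,-2.65,0,-0.0353,4, 0.79,-2.65,0,-0.0353,4, 0.79,-2.65,0,-0.0353,4, 0,0,-2,0,4, 0,0,-2,0,4, 0,0,-1.5,0,4, 0,0,0,0,4, 0,0,0,0,4]'
```

```text
time_s: 17.58
tool_pos: [527.6, 41.8, 188.4]
ee_rot: [[0.15, 0.989, 0.001], [0.989, -0.15, 0.0], [0.0, 0.001, -1.0]]
ft_force: [-0.2, 0.8, -2.8]
opening: 49.7
finger_force: 21.9
```

```bash
python3 -m inch '[0,0,-0.5,0,4, 0,0,-0.5,0,4, 0,0,-0.3,0,4, 0,0,-0.2,0,4, 0,0,0,0,4]'
```

```text
time_s: 18.2
tool_pos: [526.9, 39.8, 173.4]
ee_rot: [[0.151, 0.988, 0.0], [0.988, -0.151, -0.002], [-0.002, 0.001, -1.0]]
ft_force: [-2.7, -5.3, 3.8]
opening: 49.4
finger_force: 23.2
```

```bash
python3 -m inch '[0,0,-0.2,0,4, 0,0,-0.2,0,4, 0,0,0,0,4, 0,0,1.5,0,4, 0,0,2,0,4, 0,0,2,0,4, 0,0,0,0,4, 0,0,0,0,4]'
python3 - <<'E'
from h import *
s=monitor.observe();c,im=grab("wrist","w6",None,1)
print(s["time_s"],s["tool_pos"],s["opening"],s["torque"])
np.savez("w6c.npz",**c)
blue=((im[:,:,2].astype(int)-im[:,:,0])>60)
ys,xs=np.where(blue); print(ys.min(),ys.max())
for r in(ys.min()+3,160,180,200,230,260,290,310): x=np.where(blue[r])[0]; print(r,x.min() if len(x) else 0,x.max() if len(x) else 0)
_,_,pt=tilt(c,np.array(s["tool_pos"]),-8.6,[((-60,-65,5),(119,152))],30.4)
for d in(0,5,10,15,20):
  v=(np.radians(d),0,0)
  F=[proj(c,pt((-60,y,5),v))[0] for y in(-65,65)]; M=[proj(c,pt((60,y,5),v))[0] for y in(-65,65)]
  g=lambda r:[F[i][0]+(r-F[i][1])/(M[i][1]-F[i][1])*(M[i][0]-F[i][0]) for i in(0,1)]
  print(d,np.round(F,1).tolist(),[np.round(g(r)).tolist() for r in(160,200,230,290)])
E
```

```text
time_s: 19.2
tool_pos: [526.7, 42.7, 223.4]
ee_rot: [[0.149, 0.989, -0.001], [0.989, -0.149, 0.0], [0.0, -0.001, -1.0]]
ft_force: [-0.8, -0.2, -3.2]
opening: 49.5
finger_force: 22.7
19.2 [526.68330248  42.71295546 223.38022013] 49.45562767352493 [ 0.08217774  0.02876859 -0.00152571]
148 362
151 108 405
160 108 403
180 113 398
200 118 394
230 125 386
260 133 379
290 141 372
310 195 317
0 [[115.1, 147.6], [397.6, 148.1]] [[117.0, 396.0], [122.0, 391.0], [126.0, 387.0], [134.0, 378.0]]
5 [[110.6, 144.9], [402.1, 145.4]] [[113.0, 400.0], [120.0, 392.0], [125.0, 387.0], [136.0, 376.0]]
10 [[105.7, 143.0], [407.0, 143.5]] [[110.0, 403.0], [118.0, 394.0], [125.0, 387.0], [139.0, 374.0]]
15 [[100.5, 141.9], [412.3, 142.5]] [[106.0, 407.0], [117.0, 396.0], [125.0, 387.0], [142.0, 370.0]]
20 [[95.0, 141.8], [417.8, 142.4]] [[101.0, 412.0], [115.0, 398.0], [125.0, 387.0], [146.0, 367.0]]
```

View pics/w6.png

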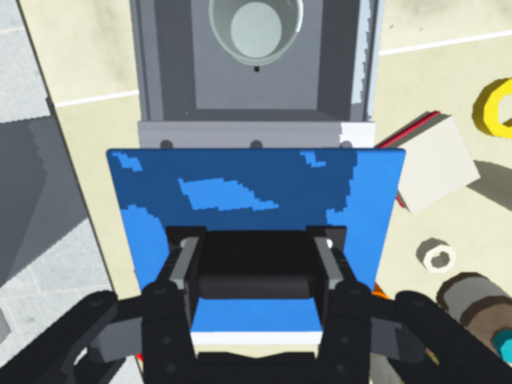

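The lid is tilted about 11° with the front up. The front edge is at row 149, the plate's rear edge at row 332 and the lip's outer edge at row 345. I'll fit these and compute the lip's position relative to the TCP.

Run:
```python
from h import *
c=dict(np.load("w6c.npz")); im=np.load("pics/w6.npy").astype(int)
print([tuple(im[r,256]) for r in range(326,352,2)])
tcp=np.array([526.7,42.7,223.4])
C=[((-60,-65,5),(106.5,148.5)),((-60,65,5),(406,148.5)),((60,-32,5),(193,331.5)),((60,32,5),(321,331.5)),((73,-30,4),(196,345)),((73,30,4),(318,345))]
for pz in(28,30.4):
  v,cost,pt=tilt(c,tcp,-8.6,C,pz); print(pz,np.degrees(v[0]),v[1:],cost)
  a=np.radians(-8.6);ex=np.array([np.sin(a),-np.cos(a),0])
  for n,p in(("lipbot",(73,0,0)),("liptop",(73,0,4)),("frontbot",(-60,0,0)),("rootbot",(60,0,0))):
    d=pt(p,v)-tcp; print(n,d@ex,d[2])
```

```text
[(np.int64(56), np.int64(140), np.int64(229)), (np.int64(57), np.int64(141), np.int64(229)), (np.int64(73), np.int64(146), np.int64(231)), (np.int64(210), np.int64(228), np.int64(247)), (np.int64(248), np.int64(250), np.int64(253)), (np.int64(248), np.int64(251), np.int64(253)), (np.int64(248), np.int64(251), np.int64(253)), (np.int64(247), np.int64(250), np.int64(253)), (np.int64(246), np.int64(249), np.int64(252)), (np.int64(236), np.int64(237), np.int64(229)), (np.int64(233), np.int64(233), np.int64(204)), (np.int64(232), np.int64(231), np.int64(203)), (np.int64(233), np.int64(233), np.int64(204))]
28 10.468518676076611 [-1.15004808  0.53184042] 300.1849110221528
lipbot 79.02953909936201 -44.12808086733503
liptop 79.75632008293341 -40.194661311538965
frontbot -51.756661130857246 -19.96261316358479
rootbot 66.2459255430248 -41.76604267072787
30.4 10.425991940704849 [1.08541813 0.9794741 ] 300.24809765525777
lipbot 79.0747340376955 -44.19471410998392
liptop 79.79859531323741 -40.260756197935194
frontbot -51.72936653792492 -20.12632669821548
rootbot 66.28937082353713 -41.842164964472715
```

Run:
```python
from h import *
c=dict(np.load("w6c.npz")); tcp=np.array([526.7,42.7,223.4])
_,_,pt=tilt(c,tcp,-8.6,[((-60,-65,5),(106.5,148.5))],30.4)
def fn(v):
    F=[proj(c,pt((-60,y,5),v))[0] for y in(-65,65)]
    return np.r_[(F[1][0]-F[0][0]-299)/2,(F[0][1]+F[1][1])/2-148.5,proj(c,pt((60,0,5),v))[0][1]-331.5,proj(c,pt((73,0,4),v))[0][1]-344.5,v[1:]/2]
r=least_squares(fn,[.1,0,0]);v=r.x;print(np.degrees(v[0]),v[1:],r.fun)
ex=np.array([np.sin(np.radians(-8.6)),-np.cos(np.radians(-8.6)),0])
for n,p in(("lipbot",(73,0,0)),("liptop",(73,0,4)),("frontbot",(-60,0,0)),("rootbot",(60,0,0))):
    d=pt(p,v)-tcp; print(n,d@ex,d[2])
```

```text
10.941324668810774 [-1.09220928  2.43996569] [ 0.22617271 -0.34345754  0.43124756 -0.26107378 -0.54610464  1.21998285]
lipbot 80.12481136536204 -47.072909069528265
liptop 80.88402589724733 -43.145620781845
frontbot -50.457524200106654 -21.829025884341974
rootbot 67.36112443039141 -44.60546184090103
```

```bash
python3 -m inch '[0.2,1.5,0.8,0,4, 0.4,2.4,0.4,0,4, 0.4,2.6,0,0,4, 0.4,2.6,0,0,4, 0.4,2.6,0,0,4, 0.34,2.45,0,0,4, 0,0,-1.5,0,4, 0,0,-1.5,0,4, 0,0,-1.0,0,4, 0,0,-0.8,0,4, 0,0,-0.4,0,4, 0,0,0,0,4, 0,0,0,0,4]'
```

```text
time_s: 20.88
tool_pos: [548.8, 183.6, 184.2]
ee_rot: [[0.15, 0.989, 0.001], [0.989, -0.15, 0.0], [0.0, 0.001, -1.0]]
ft_force: [-0.3, -0.0, -3.2]
opening: 49.8
finger_force: 22.6
```

```bash
python3 -m inch '[-0.07,0,-0.37,0,4, 0,0,0,0,4, -0.06,-0.4,0,0,4, -0.06,-0.4,0,0,4, -0.06,-0.4,0,0,4, 0,0,0,0,4]'
```

```text
time_s: 21.62
tool_pos: [546.0, 171.0, 180.2]
ee_rot: [[0.151, 0.989, 0.0], [0.989, -0.151, -0.0], [-0.0, 0.0, -1.0]]
ft_force: [0.3, 0.7, -3.0]
opening: 49.3
finger_force: 22.6
```

```bash
python3 -m inch '[-0.04,-0.25,0,0,4, -0.04,-0.25,0,0,4, 0,0,0,0,4, 0,0,0,0,4]'
python3 - <<'E'
from h import *
s=monitor.observe(); a=np.radians(-8.6);d=np.array(s["tool_pos"])[:2]-[544.2,158.5];print(d@[np.sin(a),-np.cos(a)],d@[np.cos(a),np.sin(a)],s["ft_force"])
c,im=grab("scene","s7",(150,120,350,270),4)
E
```

```text
time_s: 22.12
tool_pos: [545.2, 166.7, 180.1]
ee_rot: [[0.15, 0.989, 0.0], [0.989, -0.15, 0.0], [0.0, 0.0, -1.0]]
ft_force: [0.4, -0.7, -2.7]
opening: 49.6
finger_force: 22.6
-8.287245030255303 -0.2429460278387282 [ 0.3552512  -0.70020763 -2.74521733]
```

View pics/s7.png

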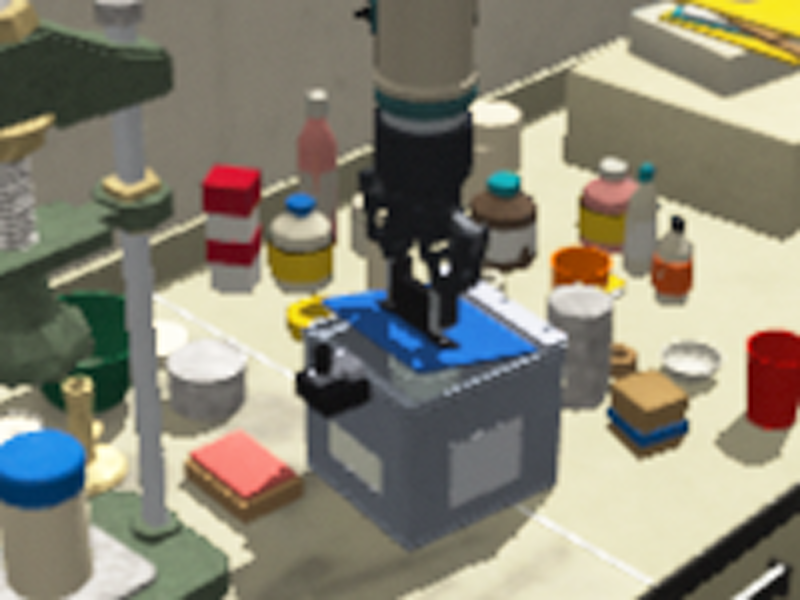

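The scene view shows the tilted blue lid between the cheeks, with its rear edge and lip under the ledge at about (540,345), the front raised, and the bolt at (335,375) clear. I'll swing it down slowly.

```bash
python3 -m inch '[0,0,-0.2,0,4, 0,0.05,-0.2,0,4, 0.01,0.05,-0.2,0,4, 0.01,0.05,-0.2,0,4, 0,0,0,0,4]'; python3 -m inch '[0.01,0.05,-0.2,0,4, 0.01,0.05,-0.2,0,4, 0,0.05,-0.2,0,4, 0.01,0.05,-0.2,0,4, 0,0,0,0,4]'
```

```text
time_s: 22.8
tool_pos: [545.8, 168.8, 172.3]
ee_rot: [[0.149, 0.989, 0.001], [0.989, -0.149, 0.001], [0.001, 0.001, -1.0]]
ft_force: [0.2, 3.0, 2.8]
opening: 49.6
finger_force: 23.3
time_s: 23.42
tool_pos: [545.6, 169.9, 163.8]
ee_rot: [[0.15, 0.989, -0.0], [0.989, -0.15, -0.0], [-0.001, -0.0, -1.0]]
ft_force: [0.8, 2.4, 0.6]
opening: 49.3
finger_force: 23.3
```

```bash
python3 -m inch '[0,0.02,-0.1,0,4, 0,0,-0.1,0,4, 0,0,-0.1,0,4, 0,0,0,0,4]'
```

```text
time_s: 23.92
tool_pos: [545.6, 170.4, 161.2]
ee_rot: [[0.15, 0.989, -0.0], [0.989, -0.15, 0.0], [0.0, -0.0, -1.0]]
ft_force: [1.2, 3.8, 3.8]
opening: 49.8
finger_force: 23.6
```

```bash
python3 -m inch '[0,0,-0.1,0,4, 0,0,-0.1,0,4, 0,0,0,0,4]'
```

```text
time_s: 24.3
tool_pos: [545.6, 170.5, 161.1]
ee_rot: [[0.15, 0.989, 0.0], [0.989, -0.15, 0.002], [0.002, 0.0, -1.0]]
ft_force: [-3.7, 3.0, 18.5]
opening: 49.8
finger_force: 25.3
```

```bash
python3 -m inch '[0,0,0.2,0,4, 0,0,0,0,6.4, 0,0,0,0,6.6, 0,0,0,0,6.6, 0,0,1,0,6.6, 0,0,2,0,6.6, 0,0,3,0,6.6, 0,0,2,0,6.6, 0,0,0,0,6.6]'
python3 - <<'E'
from h import *
s=monitor.observe();c,im=grab("wrist","w8",None,1)
a=np.radians(-8.6);R=np.array([[np.sin(a),-np.cos(a)],[np.cos(a),np.sin(a)]])
print(s["time_s"],s["tool_pos"],R@(np.array(s["tool_pos"])[:2]-[544.2,158.5]))
np.savez("w8c.npz",**c)
w=lambda x,y,z:[*(R.T@[x,y]+[544.2,158.5]),z]
print("knob",proj(c,w(-101,0,168)),"lidfront",proj(c,[w(-60,-65,137),w(-60,65,137),w(60,-65,137),w(60,65,137)]).round())
E
```

```text
time_s: 25.42
tool_pos: [546.8, 170.4, 243.0]
ee_rot: [[0.15, 0.989, 0.004], [0.989, -0.15, 0.001], [0.002, 0.003, -1.0]]
ft_force: [-0.3, 0.1, -0.6]
opening: 66.0
finger_force: 0.0
25.425 [546.7782251  170.43873174 242.99509173] [-12.19003297   0.76397416]
knob [[254.3678966   60.02431435]] lidfront [[161. 126.]
 [348. 126.]
 [174. 276.]
 [335. 276.]]
```

View pics/w8.png

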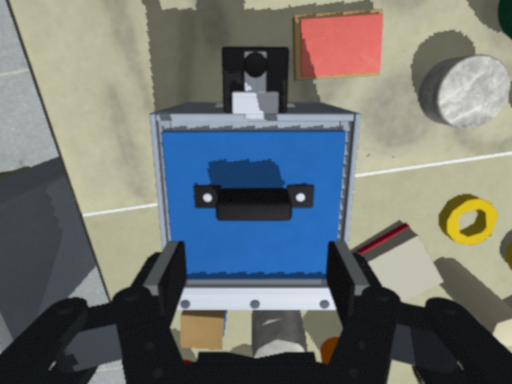

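The wrist view shows the lid flat between the cheeks, with its rear edge at the ledge at row 277 and its front edge at row 130. The knob is at (255,62), as predicted. Next I'll push the bolt home with closed fingers from behind the knob.

```bash
python3 -m inch '[0.29,1.99,0,0,0, 0.29,1.99,0,0,0, 0.29,2,0,0,0, 0.29,2,0,0,0, 0.29,2,0,0,0, 0.28,2,0,0,0, 0,0,-1.5,0,0, 0,0,-2,0,0, 0,0,-2,0,0, 0,0,-1.2,0,0, 0,0,-0.5,0,0, 0,0,0,0,0]'
```

```text
time_s: 26.98
tool_pos: [563.1, 289.8, 169.1]
ee_rot: [[0.15, 0.989, -0.0], [0.989, -0.15, -0.0], [-0.0, -0.0, -1.0]]
ft_force: [1.1, -0.3, 0.0]
opening: -0.3
finger_force: 0.0
```

```bash
python3 -m inch '[-0.06,-0.4,0,0,0, -0.06,-0.4,0,0,0, -0.06,-0.4,0,0,0, -0.06,-0.4,0,0,0, -0.06,-0.4,0,0,0, -0.06,-0.4,0,0,0, -0.06,-0.4,0,0,0, 0,0,0,0,0]'
```

```text
time_s: 27.98
tool_pos: [558.7, 261.3, 169.1]
ee_rot: [[0.15, 0.989, -0.0], [0.989, -0.15, -0.001], [-0.001, -0.0, -1.0]]
ft_force: [0.6, 0.0, -0.3]
opening: -0.2
finger_force: 0.0
```

```bash
python3 -m inch '[-0.06,-0.4,0,0,0, -0.06,-0.4,0,0,0, -0.03,-0.2,0,0,0]'
python3 - <<'E'
from h import *
s=monitor.observe();print(s["tool_pos"],s["ft_force"])
c,im=grab("wrist","w9",(120,0,420,384),1.5)
E
```

```text
time_s: 28.35
tool_pos: [557.3, 253.3, 169.1]
ee_rot: [[0.149, 0.989, 0.001], [0.989, -0.149, 0.002], [0.002, 0.0, -1.0]]
ft_force: [0.6, 6.6, -1.2]
opening: -0.1
finger_force: 3.2
[557.33998419 253.27859413 169.11841339] [ 0.60106199  6.5857261  -1.15112719]
```

View pics/w9.png

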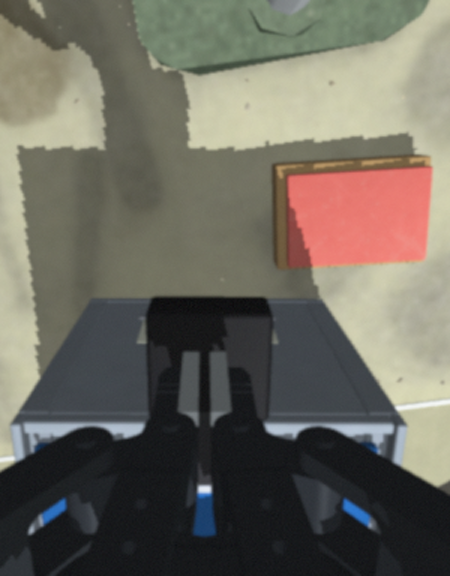

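The picture shows the closed fingers behind the knob, at case x of about -96. The 6.6 N suggests the end of travel, so I'll confirm with a small push.

```bash
python3 -m inch '[-0.03,-0.2,0,0,0, 0,-0.1,0,0,0, 0,0,0,0,0]'; python3 -m inch '[0.06,0.4,0,0,0, 0.15,1,0,0,0, 0,0.5,2,0,0, 0,0,4,0,0, 0,0,4,0,0, 0,0,0,0,0]'
python3 - <<'E'
from h import *
c,im=grab("top","t9",(190,160,290,240),7)
a=np.radians(-8.6);R=np.array([[np.sin(a),-np.cos(a)],[np.cos(a),np.sin(a)]])
w=lambda x,y,z:[*(R.T@[x,y]+[544.2,158.5]),z]
print((proj(c,[w(-101,0,168),w(-77,0,168),w(-45,0,145)])-[190,160])*7)
E
```

```text
time_s: 28.78
tool_pos: [557.3, 253.2, 169.2]
ee_rot: [[0.147, 0.989, 0.002], [0.989, -0.147, 0.005], [0.005, 0.001, -1.0]]
ft_force: [2.5, 8.5, -2.6]
opening: -0.1
finger_force: 4.6
time_s: 29.52
tool_pos: [561.1, 268.0, 272.4]
ee_rot: [[0.15, 0.989, 0.006], [0.989, -0.15, 0.002], [0.002, 0.005, -1.0]]
ft_force: [-0.4, -0.9, -0.6]
opening: 0.1
finger_force: 0.0
[[ 56.74478756 279.2941017 ]
 [118.87471936 287.68076809]
 [207.51544653 303.48683401]]
```

View pics/t9.png

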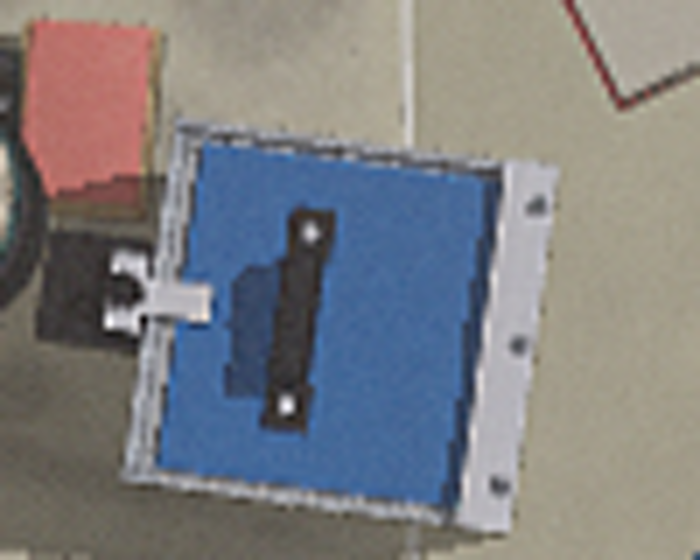

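The top view shows the lid flat under the ledge. The bolt tip is at (211,302), against a predicted fully-home position of (207,303). The arm is clear, so I'm handing in.

```bash
python3 -c "
from workcell import job
print(job.sign_off())"
```

```text
the job is handed in; nothing more can be done
None
```

The job is handed in at about 29.5 s of the 61 s: by the last pictures the cups are nested, the lid lies flat with its lip under the ledge, the bolt is fully home and the arm is clear, but no verdict came back.

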